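Push the finished plywood box through the return-box flap

ROBOT

A 6-joint arm with a two-finger parallel gripper is mounted at the origin on the work surface. World frame = base frame: x ahead of the robot, y to its left, z up, the work surface at z = 0. Lengths are in m, angles in rad, forces in N, time in s.
With the tool pointing down it reaches from about 0.3 to 0.775 m from the base axis. Payload 14.6 kg.
Tool frame: the origin (TCP) lies on the mounting face of the last link; the fingertips stand 199 mm ahead of it and the grasp point (between the pads) lies 180 mm ahead of it; z points along the fingers, y is the direction in which the jaws open and shut (so a half turn about z gives the same grasp; the last joint's range is limited). The gripper opens to 94 mm and grips with 3 to 60 N. Pads are 16 mm wide; open, the fingers measure 119 mm over their backs; the gripper's body (75 mm by 177 mm) begins 78 mm behind the grasp point.
Start: joints at [1.174, 0.3, 1.521, -0, 1.321, -0.067], TCP at [0.178, 0.52, 0.405] pointing down, gripper open.
Joint ranges: [-3.03, 3.03], [-0.79, 2.21], [0.23, 2.52], [-1.04, 4.18], [0, 3.07], [-2.55, 2.55]. Speed limits (rad/s): [2.22, 2.22, 2.57, 3.14, 3.14, 3.14].

INTERFACE

Orientations are given as [roll, pitch, yaw] about the fixed x, y, z axes, in that order (R = Rz(yaw) Ry(pitch) Rx(roll)).
In Python, from station import sensors, vision, job gives the robot as it stands. The module is installed in compiled form; this text tells all that it offers.
- The arm moves only by the tool arm_command, never from a script. Its argument "plan" is one flat list of numbers, 5 for each row, row after row: the closure, from -1 (fully open) to 1 (shut), so that 0 is half open, then the shift along the world's x, y, z scaled (see below), then the turn about the world's z scaled (see below). A call has 1 to 20 rows; each row is the pose to reach, as a shift and turn from the pose commanded when the call began; what a row does not reach only later rows make up. The controller multiplies each number of a shift by 400 mm and each number of a turn by 120 degrees. A row lasts 1/10 s, in which the tool goes at most 50 mm and 8.59 degrees, less where a joint would pass 70% of its speed; a pose out of reach is approached as far as the arm can. A call with a number of a shift or a turn outside -1 to 1 is refused whole. A call with a gripper value outside its range is refused whole. The fingers move at their own pace and stop on an object; "newtons" is the grip in N (left out, the last holds). Time passes only in rows, so rows that repeat a pose let the fingers close. It gives the time, the measured TCP pose, the force and the opening at its end, in the units of the state.
- sensors.get_obs(): the state, without advancing time (a new reading comes with each control period).
- vision.camera(name): name is "scene" or "top" or "wrist"; returns the picture (400x640x3 uint8, blue, green, red); there is no depth.
- vision.camera_params(name): a dict with "intrinsics" (3x3 intrinsics, pixels), "rvec" (rotation vector, rad) and "tvec" (3), from world to camera coordinates, as OpenCV has them. Camera axes: x right, y down, z forward; pixel columns grow to the right and rows downward; lengths in m; the calibration is good to about 2 mm. A picture is of the moment at which its call begins: read the wrist's pose just before it. camera_params takes no time and is no camera call; for the wrist camera it gives the pose at the moment of the call.
- job.hand_in(): hands the job in, once; it reports no verdict.
Trained networks look in the newest picture that a camera, given by its name, has taken for a name from the list of things; names that differ only in an ending like _2 or _b are one class to them, and where a whole thing is asked for, a point or a joint stands for the part that bears it (a point fixed in the world has none). Each returns a list of dicts, best first, with "confidence" (0 to 1); they miss things now and then, are a little off and sometimes report something else, mostly with a low value. They report only what shows in the picture. A call takes as long as a camera call.
- vision.search_frame(name, camera): "at" ([row, column] in pixels, amid what is visible of it).
- vision.silhouettes(name, camera): "mask" (400x640 bool, what is visible of it) and "at" ([row, column] in pixels, amid what is visible of it).
- vision.pinpoint(name, camera): "at" ([row, column] in pixels: a listed point, or the origin of a listed thing).
The state is a dict: "time_s": time; "qpos": joint angles; "joint_vel": joint speeds; "tau": joint torques, N m; "ee_pos": TCP position; "eef_rot": TCP orientation; "force": force on the tool from outside, world axes, zero at the start; "moment": the same for the moment, N m; "grip_width": finger opening in m.
Only numpy, scipy, OpenCV 4.12 (cv2) and the standard library are available. Lean on these libraries where they do the work, as an engineer would, in place of code of your own. Each camera call takes 0.05 s, during which the arm holds its last target.

TASK

Check in the finished little rectangular plywood box: with your closed fingertips push it along its lane, through the hanging flap in front of it, until it drops into the return box, then draw your fingers back out so that the flap swings shut. Only push it, do not lift it, and leave the round wheel in the other lane and the jar and cup beside the return box where they are.

Things in the scene. Friction and masses are not known exactly. Their poses are not given: they have to be found in the camera images.
- return_box: plywood return box with a grey deck, fixed to the table, 326 mm long (x), 212 mm wide (y). Origin: at table height, in the plane of its two doorways, midway between them; x points along the push, from the feed deck into the box, y left, z up. Two lanes side by side, centred at y = +51 and -51 mm, lead over the deck to the doorways; a clear closed roof 78 mm above the deck covers all behind them
- door_left (a point): middle of the left doorway's threshold (deck height, doorway plane, left lane, +y). The doorway is 94 mm wide and 70 mm high, under a lintel 8 mm high and 6 mm thick. The doorways are the only way in
- door_right (a point): the same for the right doorway (right lane, -y)
- flap_left (a joint): angle of the left doorway's plywood flap (88 mm wide, 66 mm long, 4 mm thick, 15 g), hung from a pin 9 mm behind the doorway plane, 70 mm above the deck: 0 = hanging shut, grows as it is pushed inwards, at most 1.45 rad; it cannot open outwards. The part itself opens it at a light push; freed, it falls shut by its weight within about 2 s
- flap_right (a joint): the same for the right doorway's flap
- little_box: the finished part: closed rectangular box of laser-cut plywood, 60 mm (its x) by 45 mm (its y) by 35 mm high, about 60 g, loose on the deck in one of the two lanes (either one), its x roughly along the lane. Origin: centre of its underside; z up
- little_box_center (a point): centre of the little box, 17.5 mm above its underside
- wheel: plywood wheel lying flat in the other lane, 56 mm across, 20 mm high, loose; to be left alone. Origin: centre of its underside
- jar: glass jar with metal cap, 70 mm across, 100 mm high, standing on the table left of the return box; to be left alone. Origin: centre of its underside
- cup: grey plastic cup, 68 mm across, 90 mm high, standing on the table right of the return box; to be left alone. Origin: centre of its underside
- deck_end (a point): middle of the robot-side end of the flat feed deck, on its top: 90 mm above the table, 170 mm before the doorway plane. No wall at this end. Each lane is 94 mm wide between rails 15 mm high (two outer ones, one in the middle, 8 mm thick) that end at the doorways
- sill_edge (a point): middle of the inner end of the deck, on its top, 30 mm past the doorway plane: beyond it is the bin (one for both lanes, to 152 mm past the doorway plane, floor 84 mm below the deck). A part drops in when its own centre passes this edge, so the fingertips must follow it 5 to 25 mm past the doorway plane, leaning 25 to 45 degrees (tips ahead, gripper behind) under the lintel

How it is judged:
On the way, in this order (a step that is already met when the one before it is completed fails the run):
1. the little box, still on the deck, is in a doorway and has pushed its flap open (value of joint any of flap_left, flap_right above 0.4 rad and x of little_box_center in the frame of return_box above -0.03 m and z of little_box_center in the frame of return_box above 0.095 m), for 0.1 s.
2. the little box has dropped into the bin (x of little_box_center in the frame of return_box above 0.04 m and z of little_box_center in the frame of return_box below 0.065 m), for 0.1 s.
At the end, for the whole second after the job is handed in: the little box lies at rest in the bin (its centre inside the bin's walls and less than 65 mm above the table), both flaps hang shut (within 0.08 rad), the wheel is within 15 mm and the jar and cup within 20 mm of where they started (all of step 2 and x of little_box_center in the frame of return_box below 0.155 m and y of little_box_center in the frame of return_box between -0.1 and 0.1 m and linear speed of little_box below 0.02 m/s and value of joint each of flap_left, flap_right below 0.08 rad and distance of wheel from where it was at the start of the episode below 0.015 m and distance of each of jar, cup from where it was at the start of the episode below 0.02 m); the robot touches nothing.
It fails at once if the little box is lifted more than about 20 mm off the deck (z of little_box_center in the frame of return_box above 0.13 m).
It fails at once if the wheel is moved by more than 15 mm (distance of wheel from where it was at the start of the episode above 0.015 m).
It fails at once if the jar or the cup is moved by more than 20 mm (distance of any of jar, cup from where it was at the start of the episode above 0.02 m).
It also fails if it takes over 35 s, if anything falls off the work surface, if the arm or the gripper's body presses on something with over 40 N, if the wrist force passes 120 N, or if a joint passes its speed limit or range.

## Working session

There is one attempt and no reset: what is moved stays moved. The work goes in short steps, Python scripts to look and compute and a tool call to move; the robot and the scene stay as the last step left them, time stands still between calls to the robot, and variables do not carry over. Pictures are saved under pics/ and viewed, and the job is handed in when it is done.

Besides the shell and the picture viewer there is one more tool, called after "Call:" by a JSON object that holds its "fn" and its "kwargs". arm_command: Moves the arm, as the interface text tells. Its arguments: {"type":"object","properties":{"plan":{"type":"array"},"newtons":{"type":"number"}},"required":["plan"]}

```bash
mkdir -p pics; ls
python3 - <<'E'
from station import sensors, vision
import cv2,numpy as np
o=sensors.get_obs();print(o)
for c in ("scene","top"):
    im=vision.camera(c);cv2.imwrite(f"pics/{c}0.png",im)
    p=vision.camera_params(c);print(c,p)
    for n in ("return_box","door_left","door_right","little_box_center","little_box","wheel","deck_end","sill_edge","jar","cup"):
        r=vision.pinpoint(n,c);print(n,[(np.round(d["at"],1).tolist(),round(d["confidence"],2)) for d in r[:2]])
E
```

```text
pics
{'time_s': 0.0, 'qpos': array([ 1.17442710e+00,  3.00459580e-01,  1.52161853e+00, -2.38349843e-05,
        1.32068938e+00, -6.66147927e-02]), 'joint_vel': array([-0.00023788,  0.00039343, -0.00054284, -0.00027232, -0.00020951,
       -0.00034984]), 'tau': array([-1.30981261e-03, -5.31808913e+01, -3.52732694e+01,  7.07975356e-02,
        2.44443468e-02, -5.80396181e-05]), 'ee_pos': array([0.17809149, 0.52032366, 0.40407667]), 'eef_rot': array([-3.14041888e+00, -5.51684714e-05,  2.81184410e+00]), 'force': array([-0.09631616, -0.49180417,  0.22460149]), 'moment': array([-0.02838085, -0.04148934, -0.00495104]), 'grip_width': 0.09411566405382264}
scene {'intrinsics': array([[403.8388179 ,   0.        , 317.48385641],
       [  0.        , 403.8388179 , 203.56016601],
       [  0.        ,   0.        ,   1.        ]]), 'rvec': array([ 2.16374161,  1.43455054, -0.46780927]), 'tvec': array([-0.26696135, -0.37307101,  1.21647618])}
return_box [([154.3, 308.2], 0.48), ([184.5, 294.1], 0.39)]
door_left []
door_right []
little_box_center [([182.2, 294.8], 0.88)]
little_box [([191.0, 295.3], 0.96), ([157.4, 307.5], 0.55)]
wheel [([184.9, 339.0], 0.79)]
deck_end [([154.9, 307.7], 0.86)]
sill_edge []
jar [([183.8, 295.1], 0.55)]
cup [([232.1, 228.4], 0.75)]
top {'intrinsics': array([[411.07010018,   0.        , 315.27246717],
       [  0.        , 411.07010018, 193.88377384],
       [  0.        ,   0.        ,   1.        ]]), 'rvec': array([ 2.15774868, -2.15524401,  0.1300059 ]), 'tvec': array([0.05799307, 0.62370056, 0.90495656])}
return_box [([200.4, 321.5], 0.92)]
door_left [([187.4, 300.9], 0.94)]
door_right [([201.2, 349.5], 0.93)]
little_box_center [([231.2, 338.5], 0.8)]
little_box [([230.0, 338.7], 0.89), ([239.0, 398.9], 0.46)]
wheel [([222.3, 294.3], 0.64)]
deck_end [([268.6, 306.9], 0.82)]
sill_edge [([182.2, 327.5], 0.83)]
jar [([191.2, 237.5], 0.86), ([231.2, 336.3], 0.37)]
cup [([238.6, 404.0], 0.85)]
```

View pics/scene0.png

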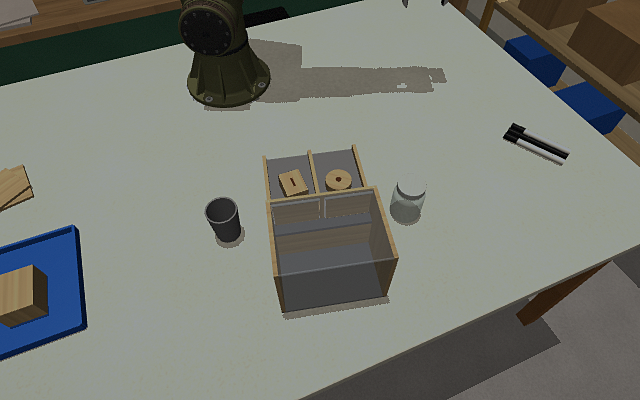

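View pics/top0.png

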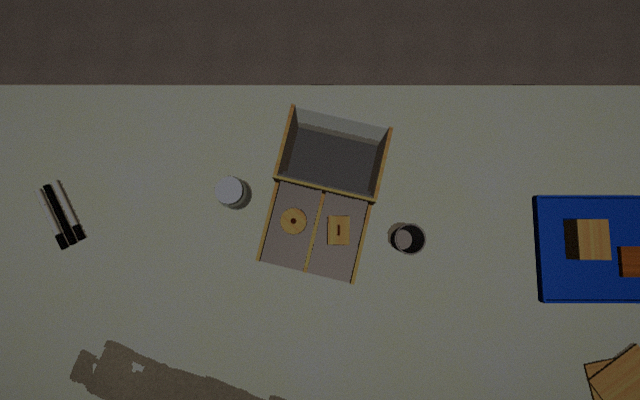

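```bash
cat > h.py <<'E'
import numpy as np,cv2
from station import sensors, vision
def ray(cam,at):
    p=vision.camera_params(cam);K=p["intrinsics"];R=cv2.Rodrigues(np.array(p["rvec"]))[0];t=np.array(p["tvec"]).ravel()
    d=R.T@np.linalg.inv(K)@np.array([at[1],at[0],1.]);return -R.T@t,d
def onz(cam,at,z):
    c,d=ray(cam,at);return c+d*(z-c[2])/d[2]
def proj(cam,P):
    p=vision.camera_params(cam);return cv2.projectPoints(np.atleast_2d(np.array(P,float)),np.array(p["rvec"]),np.array(p["tvec"]),p["intrinsics"],None)[0].reshape(-1,2)
E
python3 - <<'E'
from h import *
for n,at,z in (("rb",(200.4,321.5),0),("dl",(187.4,300.9),.09),("dr",(201.2,349.5),.09),("de",(268.6,306.9),.09),("sill",(182.2,327.5),.09),("lb",(231.2,338.5),.1075),("lb0",(230,338.7),.09),("wheel",(222.3,294.3),.09),("jar",(191.2,237.5),0),("cup",(238.6,404),0)):
    print(n,onz("top",at,z).round(4))
print(ray("top",(0,0))[0],ray("scene",(0,0))[0])
E
```

```text
rb [0.6128 0.044  0.    ]
dl [0.6314 0.0898 0.09  ]
dr [ 0.6014 -0.0155  0.09  ]
de [0.4575 0.0761 0.09  ]
sill [0.6429 0.032  0.09  ]
lb [0.5361 0.0096 0.1075]
lb0 [0.5392 0.0082 0.09  ]
wheel [0.5556 0.1036 0.09  ]
jar [0.6347 0.2449 0.    ]
cup [ 0.5224 -0.1504  0.    ]
[0.5076742  0.05601875 0.97490552] [ 1.03457444 -0.13508051  0.77567624]
```

The little box sits in the right-hand lane at about (231, 338) in the top view. The wheel is in the left lane at (222, 294), with the cup and jar outside. I can't command a tilt directly, so I'll close the fingers, move over the area and see what the arm does at the edge of its reach.

Call:
{"fn": "arm_command", "kwargs": {"plan": [1,0.75,-0.9,0.25,0,1,0.75,-0.9,0.25,0,1,0.75,-0.9,0.25,0,1,0.75,-0.9,0.25,0,1,0.75,-0.9,0.25,0,1,0.75,-0.9,0.25,0,1,0.75,-0.9,0.25,0,1,0.75,-0.9,0.25,0,1,0.75,-0.9,0.25,0,1,0.75,-0.9,0.25,0,1,0.75,-0.9,0.25,0], "newtons": 20}}

```text
time_s: 2.2
ee_pos: [0.4797, 0.1579, 0.5051]
eef_rot: [3.141, 0.001, 2.808]
force: [-0.6, 0.2, -0.2]
grip_width: 0.0095
```

Call:
{"fn": "arm_command", "kwargs": {"plan": [1,1,-0.3,0,0,1,1,-0.3,0,0,1,1,-0.3,0,0,1,1,-0.3,0,0,1,1,-0.3,0,0,1,1,-0.3,0,0,1,1,-0.3,0,0,1,1,-0.3,0,0,1,1,-0.3,0,0,1,1,-0.3,0,0]}}

```text
time_s: 3.2
ee_pos: [0.7992, 0.0398, 0.477]
eef_rot: [3.131, 0.025, 2.811]
force: [-0.9, -0.0, 0.3]
grip_width: 0.0011
```

```bash
python3 -c "
from h import *
o=sensors.get_obs();print(o['qpos'].round(3),o['time_s'])"
```

```text
[ 4.000e-03  1.013e+00  2.360e-01  1.000e-03  1.865e+00 -1.236e+00] 3.2
```

Call:
{"fn": "arm_command", "kwargs": {"plan": [1,1,0,0,0,1,1,0,0,0,1,1,0,0,0,1,1,0,0,0,1,1,0,0,0]}}

```text
time_s: 3.7
ee_pos: [0.8219, 0.0329, 0.4234]
eef_rot: [3.12, 0.056, 2.811]
force: [-0.1, 0.6, 0.9]
grip_width: 0.0007
```

```bash
python3 -c "
from h import *
o=sensors.get_obs();print(o['qpos'].round(3),o['time_s'])"
```

```text
[-0.005  1.08   0.235  0.003  1.767 -1.245] 3.7
```

Call:
{"fn": "arm_command", "kwargs": {"plan": [1,-0.4,0,0,0,1,-0.4,0,0,0,1,-0.4,0,0,0,1,-0.4,0,0,0,1,-0.4,0,0,0]}}

```text
time_s: 4.2
ee_pos: [0.6629, 0.0327, 0.4239]
eef_rot: [3.12, 0.056, 2.811]
force: [1.5, -0.0, 0.9]
grip_width: 0.0005
```

```bash
python3 -c "
from h import *
o=sensors.get_obs();print(o['qpos'].round(3),o['time_s'])"
```

```text
[-0.006  0.54   1.141  0.003  1.4   -1.248] 4.2
```

Run:
```python
import numpy as np
from scipy.optimize import least_squares
D=[((0.300460,1.521619,1.320689),(0.178091,0.520324,0.404077)),((1.013,.236,1.865),(.7992,.0398,.477)),((1.080,.235,1.767),(.8219,.0329,.4234)),((.54,1.141,1.4),(.6629,.0327,.4239))]
def fk(p,q):
    a,h,L1,L2,e=p[:5];d=p[5]
    A=q[0]+q[1];S=A+q[2]
    return np.array([a+L1*np.sin(q[0])+L2*np.sin(A)+e*np.cos(A)+d*np.sin(S),h+L1*np.cos(q[0])+L2*np.cos(A)-e*np.sin(A)+d*np.cos(S)])
pr=np.array([0.0,.3,.35,.35,0.0,.1])
def f(p):
    return np.concatenate([(fk(p,q)-[np.hypot(*x[:2]),x[2]])*1000 for q,x in D]+[(p-pr)*3])
r=least_squares(f,pr);print(r.x.round(4),r.fun.round(2))
```

```text
[0.0012 0.2192 0.4242 0.4474 0.0404 0.07  ] [-0.03  0.02  0.02 -0.02 -0.03  0.02  0.04 -0.02  0.   -0.24  0.22  0.29
  0.12 -0.09]
```

The tilt from the reach limit carries over into the next call, so I can build the lean up by pushing repeatedly against that limit. I'll also turn the tool so the lean lies in its x plane.

Call:
{"fn": "arm_command", "kwargs": {"plan": [1,1,-0.08,0.25,0.16,1,1,-0.08,0.25,0.16,1,1,-0.08,0.25,0.16,1,1,-0.08,0.25,0.16,1,1,-0.08,0.25,0.16,1,1,-0.08,0.25,0.16,1,1,-0.08,0.25,0.16,1,1,-0.08,0.25,0.16]}}

```text
time_s: 5.0
ee_pos: [0.8144, 0.0083, 0.4526]
eef_rot: [3.12, 0.09, -3.138]
force: [-0.3, 0.1, -0.1]
grip_width: 0.0002
```

Call:
{"fn": "arm_command", "kwargs": {"plan": [1,1,0,0.25,0,1,1,0,0.25,0,1,1,0,0.25,0,1,1,0,0.25,0,1,1,0,0.25,0,1,1,0,0.25,0,1,1,0,0.25,0,1,1,0,0.25,0]}}

```text
time_s: 5.8
ee_pos: [0.8232, 0.0066, 0.4335]
eef_rot: [3.12, 0.116, -3.138]
force: [-0.1, -0.0, 0.1]
grip_width: 0.0002
```

Call:
{"fn": "arm_command", "kwargs": {"plan": [1,1,0,0.3,0,1,1,0,0.3,0]}}

```text
time_s: 6.0
ee_pos: [0.8259, 0.0061, 0.4325]
eef_rot: [3.119, 0.147, -3.139]
force: [0.3, 0.8, 0.3]
grip_width: 0.0004
```

Call:
{"fn": "arm_command", "kwargs": {"plan": [1,1,0,0,0,1,1,0,0,0]}}

```text
time_s: 6.2
ee_pos: [0.8364, 0.0056, 0.4068]
eef_rot: [3.119, 0.176, -3.14]
force: [0.2, 0.0, 0.2]
grip_width: 0.0004
```

Call:
{"fn": "arm_command", "kwargs": {"plan": [1,0.4,0,0.9,0,1,0.4,0,0.9,0]}}

```text
time_s: 6.4
ee_pos: [0.8146, 0.0053, 0.4722]
eef_rot: [3.119, 0.195, -3.14]
force: [-0.3, -1.5, 1.1]
grip_width: 0.0011
```

```bash
python3 -c "
from h import *
o=sensors.get_obs();print(o['qpos'].round(3),o['time_s'])"
```

```text
[-0.041  1.021  0.235  0.031  1.691 -1.609] 6.4
```

Call:
{"fn": "arm_command", "kwargs": {"plan": [1,1,0,0.3,0]}}

```text
time_s: 6.5
ee_pos: [0.8159, 0.0052, 0.4761]
eef_rot: [3.119, 0.232, -3.141]
force: [0.7, 0.5, 0.5]
grip_width: 0.0007
```

Call:
{"fn": "arm_command", "kwargs": {"plan": [1,1,0,0.3,0]}}

```text
time_s: 6.6
ee_pos: [0.8205, 0.0049, 0.4696]
eef_rot: [3.118, 0.259, -3.142]
force: [-0.7, 0.1, 0.7]
grip_width: 0.0001
```

Call:
{"fn": "arm_command", "kwargs": {"plan": [1,1,0,0.3,0]}}

```text
time_s: 6.7
ee_pos: [0.8241, 0.0047, 0.4658]
eef_rot: [3.118, 0.287, 3.141]
force: [0.5, -0.1, -0.5]
grip_width: 0.0004
```

Call:
{"fn": "arm_command", "kwargs": {"plan": [1,1,0,0.3,0]}}

```text
time_s: 6.8
ee_pos: [0.8274, 0.0046, 0.4631]
eef_rot: [3.117, 0.316, 3.14]
force: [0.1, 0.3, -0.4]
grip_width: 0.0002
```

Call:
{"fn": "arm_command", "kwargs": {"plan": [1,1,0,0.3,0]}}

```text
time_s: 6.9
ee_pos: [0.8306, 0.0044, 0.4606]
eef_rot: [3.117, 0.346, 3.139]
force: [0.5, 0.6, 0.7]
grip_width: 0.0005
```

Call:
{"fn": "arm_command", "kwargs": {"plan": [1,1,0,0.3,0]}}

```text
time_s: 7.0
ee_pos: [0.8338, 0.0043, 0.4582]
eef_rot: [3.116, 0.375, 3.139]
force: [0.2, 0.3, 0.4]
grip_width: 0.0001
```

Call:
{"fn": "arm_command", "kwargs": {"plan": [1,1,0,0.3,0]}}

```text
time_s: 7.1
ee_pos: [0.837, 0.0041, 0.4557]
eef_rot: [3.116, 0.405, 3.138]
force: [0.4, 1.0, -0.3]
grip_width: 0.0005
```

Call:
{"fn": "arm_command", "kwargs": {"plan": [1,1,0,0.3,0]}}

```text
time_s: 7.2
ee_pos: [0.8402, 0.004, 0.4532]
eef_rot: [3.115, 0.435, 3.137]
force: [0.3, 0.5, 0.4]
grip_width: 0.0004
```

Call:
{"fn": "arm_command", "kwargs": {"plan": [1,1,0,0.3,0]}}

```text
time_s: 7.3
ee_pos: [0.8433, 0.0039, 0.4508]
eef_rot: [3.115, 0.464, 3.136]
force: [0.6, 0.8, 0.4]
grip_width: 0.0005
```

Call:
{"fn": "arm_command", "kwargs": {"plan": [1,1,0,0.3,0]}}

```text
time_s: 7.4
ee_pos: [0.8464, 0.0038, 0.4484]
eef_rot: [3.114, 0.494, 3.135]
force: [-0.4, 0.1, -0.1]
grip_width: 0.0004
```

Call:
{"fn": "arm_command", "kwargs": {"plan": [1,1,0,0.3,0]}}

```text
time_s: 7.5
ee_pos: [0.8494, 0.0037, 0.446]
eef_rot: [3.114, 0.523, 3.134]
force: [0.3, 0.6, 0.1]
grip_width: 0.0002
```

Call:
{"fn": "arm_command", "kwargs": {"plan": [1,1,0,0.3,0]}}

```text
time_s: 7.6
ee_pos: [0.8524, 0.0036, 0.4435]
eef_rot: [3.113, 0.552, 3.133]
force: [0.4, -0.4, -0.2]
grip_width: 0.0005
```

Call:
{"fn": "arm_command", "kwargs": {"plan": [1,1,0,0.3,0]}}

```text
time_s: 7.7
ee_pos: [0.8554, 0.0036, 0.4412]
eef_rot: [3.113, 0.581, 3.132]
force: [-0.1, 0.5, -0.0]
grip_width: 0.0005
```

Call:
{"fn": "arm_command", "kwargs": {"plan": [1,1,0,0.3,0]}}

```text
time_s: 7.8
ee_pos: [0.8583, 0.0035, 0.4389]
eef_rot: [3.112, 0.61, 3.131]
force: [-0.2, -0.2, -0.1]
grip_width: -0.0
```

The lean is now 35 degrees. I'll back off over the deck and fit the return box pose.

Call:
{"fn": "arm_command", "kwargs": {"plan": [1,-1,0.05,0.05,-0.125,1,-1,0.05,0.05,-0.125,1,-1,0.05,0.05,-0.125,1,-1,0.05,0.05,-0.125,1,-1,0.05,0.05,-0.125,1,-1,0.05,0.05,-0.125,1,-1,0.05,0.05,-0.125,1,-1,0.05,0.05,-0.125,1,-1,0.05,0.05,-0.125]}}

```text
time_s: 8.7
ee_pos: [0.493, 0.0217, 0.458]
eef_rot: [3.112, 0.609, 2.87]
force: [-0.0, -1.0, 2.7]
grip_width: 0.0008
```

Run:
```python
from h import *
from scipy.optimize import least_squares
o=sensors.get_obs();print(o['ee_pos'],o['eef_rot'],o['qpos'].round(2))
top={"rb":((0,0,0),(200.4,321.5)),"dl":((0,.051,.09),(187.4,300.9)),"dr":((0,-.051,.09),(201.2,349.5)),"de":((-.17,0,.09),(268.6,306.9)),"se":((.03,0,.09),(182.2,327.5))}
def W(p,L):
    c,s=np.cos(p[2]),np.sin(p[2]);L=np.array(L,float);return np.array([p[0]+c*L[0]-s*L[1],p[1]+s*L[0]+c*L[1],L[2]])
def f(p):
    r=[(proj("top",W(p,L))[0]-[a[1],a[0]]) for L,a in top.values()]
    r.append(proj("scene",W(p,(-.17,0,.09)))[0]-[307.7,154.9]);return np.concatenate(r)
r=least_squares(f,[.616,.037,-.26],loss='soft_l1');P=r.x;print(P.round(4),np.degrees(P[2]),f(P).round(1))
np.save("P.npy",P)
im=vision.camera("top")
big=cv2.resize(im[80:300,200:440],None,fx=2.5,fy=2.5,interpolation=cv2.INTER_CUBIC)
for L in [(x,y,.105) for x in (-.17,0) for y in (-.106,-.098,-.004,.004,.098,.106)]+[(x,y,.168) for x in (0,.156) for y in (-.106,.106)]:
    u=(proj("top",W(P,L))[0]-[200,80])*2.5;cv2.circle(big,tuple(int(v) for v in u),3,(0,0,255),-1)
cv2.imwrite("pics/fit.png",big)
m=vision.silhouettes("little_box","top")
for d in m[:2]:
    print(d["at"],d["confidence"],d["mask"].sum(),)
    ct=max(cv2.findContours(d["mask"].astype(np.uint8),0,1)[0],key=cv2.contourArea)
    b=cv2.boxPoints(cv2.minAreaRect(ct));print(b.round(1).tolist(),[onz("top",(v[1],v[0]),.125)[:2].round(4).tolist() for v in b])
```

```text
[0.49295576 0.02173771 0.4579697 ] [3.11213706 0.60941769 2.86957556] [-0.01  0.05  1.72 -0.17  0.78 -1.24]
[ 0.6157  0.0385 -0.2322] -13.303735057904733 [ 2.3 -1.2  0.8  1.8 -2.1 -1.2 -0.7  3.5  0.2 -0.9 -0.  -0.4]
```

View pics/fit.png

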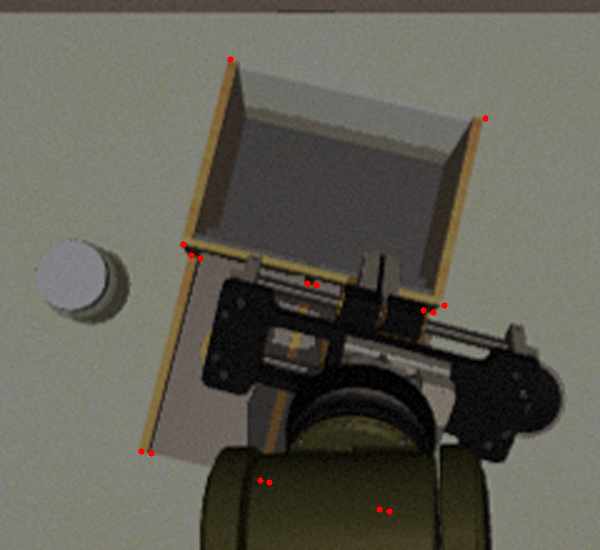

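Run:
```python
import cv2
im=cv2.imread("pics/top0.png")
cv2.imwrite("pics/z1.png",cv2.resize(im[170:290,250:390],None,fx=5.7,fy=5,interpolation=cv2.INTER_CUBIC)[:, :798])
```

```text
(no output)
```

View pics/z1.png

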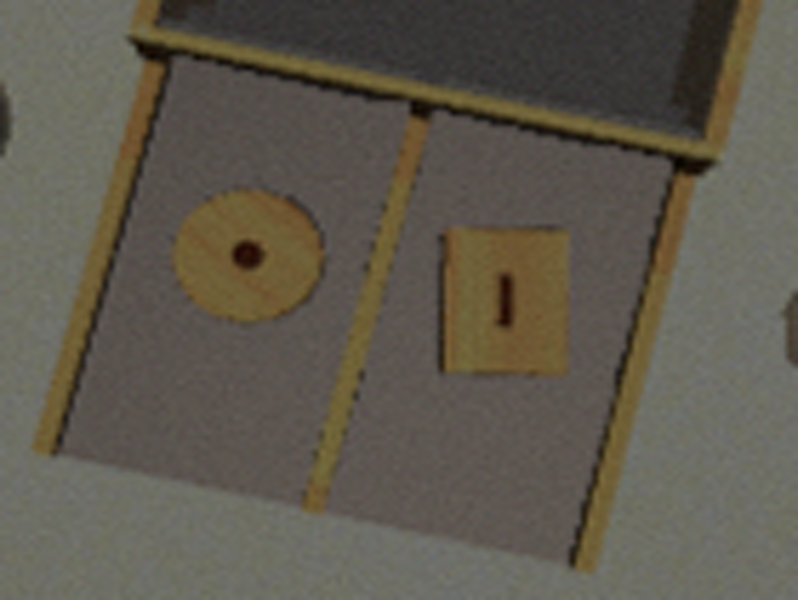

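Run:
```python
from h import *
u=lambda a:(170+a[1]/5.0,250+a[0]/5.7)
o=lambda a,z:onz("top",u(a),z)[:2]
C,L,R=o((314,508),.105),o((46,450),.105),o((586,568),.105)
print(C,L,R, L-R, np.linalg.norm(L-R))
ll,lr=o((132,36),.168),o((716,160),.168);print(ll,lr,np.linalg.norm(ll-lr))
C2=o((421,118),.105);print(C2,np.linalg.norm(C2-C))
d=C2-C;print("yaw rail",np.degrees(np.arctan2(d[1],d[0])),"yaw end",np.degrees(np.arctan2(-(L-R)[0],(L-R)[1])),"yaw lintel",np.degrees(np.arctan2(-(ll-lr)[0],(ll-lr)[1])))
B=np.array([o(a,.125) for a in ((447,229),(569,229),(568,373),(445,373))]);print(B,B.mean(0))
f=(B[0]+B[1]-B[2]-B[3]);print("box yaw",np.degrees(np.arctan2(f[1],f[0])),np.linalg.norm(f)/2,np.linalg.norm(B[0]-B[1]))
y=np.radians(-13.5);x=np.array([np.cos(y),np.sin(y)]);yy=np.array([-x[1],x[0]])
O=C+.17*x
for n,v in (("box",B.mean(0)),("ll",ll),("lr",lr),("O_old",np.load("P.npy")[:2])if 0 else("wheel",o((247,255),.11))): print(n,(v-O)@x,(v-O)@yy)
print("O",O)
```

```text
[0.45220658 0.07953133] [0.47594625 0.17798018] [ 0.42783048 -0.01963599] [0.04811577 0.19761618] 0.20338947826250647
[0.64094785 0.14213366] [ 0.59158995 -0.06069076] 0.20874373353141346
[0.61603184 0.04021509] 0.16847695903204948
yaw rail -13.49513228237102 yaw end -13.68416384374978 yaw lintel -13.67723428363364
[[ 0.56725201  0.03119644]
 [ 0.56730243 -0.01308816]
 [ 0.50815644 -0.01219606]
 [ 0.50809766  0.03207022]] [0.53770214 0.00949561]
box yaw -0.8551964649945725 0.05915675660995175 0.04428462125120893
box -0.07051717403770877 -0.04814208822196147
ll -0.0010878888331261381 0.10493339352691777
lr -0.001733599344245528 -0.10380934130850007
wheel -0.0736853681272851 0.04888205023610222
O [0.61750946 0.03984562]
```

```bash
cat > plan.py <<'E'
from h import *
from scipy.spatial.transform import Rotation as Ro
O=np.array([.6165,.0395]);y=np.radians(-13.6);X=np.array([np.cos(y),np.sin(y)]);Y=np.array([-X[1],X[0]])
o=sensors.get_obs();R=Ro.from_euler('xyz',o['eef_rot']);t=np.array(o['ee_pos'])
def tip(t,R): return t+.199*R.as_matrix()[:,2]
def lane(p): return np.array([(p[:2]-O)@X,(p[:2]-O)@Y,p[2]])
M=R.as_matrix()
print("t",o['time_s'],"tip lane",lane(tip(t,R)).round(4),"lean az",np.degrees(np.arctan2(M[1,2],M[0,2])).round(1),"lean",np.degrees(np.arccos(-M[2,2])).round(1),"ydir",np.degrees(np.arctan2(M[1,1],M[0,1])).round(1),M[2,1].round(3),"want",-13.6,76.4)
def need(tl,turn=0):
    R2=Ro.from_euler('z',turn,degrees=True)*R
    p=np.array([*(O+X*tl[0]+Y*tl[1]),tl[2]])-.199*R2.as_matrix()[:,2]
    return ((p-t)/.4).round(3)
E
python3 - <<'E'
from plan import *
for tl in ((-.14,-.049,.20),(-.14,-.049,.103)):
    for turn in (0,2,2.4): print(tl,turn,need(tl,turn),turn/120)
E
```

```text
t 8.8 tip lane [-0.0041 -0.0446  0.2955] lean az -12.6 lean 34.9 ydir 75.4 0.024 want -13.6 76.4
(-0.14, -0.049, 0.2) 0 [-0.333  0.069 -0.239] 0.0
(-0.14, -0.049, 0.2) 2 [-0.335  0.059 -0.239] 0.016666666666666666
(-0.14, -0.049, 0.2) 2.4 [-0.335  0.057 -0.239] 0.02
(-0.14, -0.049, 0.103) 0 [-0.333  0.069 -0.481] 0.0
(-0.14, -0.049, 0.103) 2 [-0.335  0.059 -0.481] 0.016666666666666666
(-0.14, -0.049, 0.103) 2.4 [-0.335  0.057 -0.481] 0.02
```

Call:
{"fn": "arm_command", "kwargs": {"plan": [1,-0.333,0.069,0,0,1,-0.333,0.069,0,0,1,-0.333,0.069,0,0,1,-0.333,0.069,-0.1,0,1,-0.333,0.069,-0.2,0,1,-0.333,0.069,-0.3,0,1,-0.333,0.069,-0.35,0,1,-0.333,0.069,-0.4,0,1,-0.333,0.069,-0.4,0]}}

```text
time_s: 9.7
ee_pos: [0.362, 0.0492, 0.2963]
eef_rot: [3.114, 0.606, 2.87]
force: [0.2, 0.1, 0.5]
grip_width: 0.0013
```

Run:
```python
from plan import *
print(need((-.14,-.049,.103)))
for c in("top","scene"): cv2.imwrite(f"pics/{c}1.png",vision.camera(c))
print(proj("scene",tip(t,R)),proj("top",tip(t,R)))
im=cv2.imread("pics/scene1.png");cv2.imwrite("pics/s1.png",cv2.resize(im[80:280,200:440],None,fx=3,fy=3))
```

```text
t 9.7 tip lane [-0.1362 -0.0487  0.1328] lean az -12.8 lean 34.7 ydir 75.4 0.023 want -13.6 76.4
[-0.009  0.002 -0.075]
[[287.68197445 155.47660046]] [[332.12373842 262.26752658]]
```

View pics/s1.png

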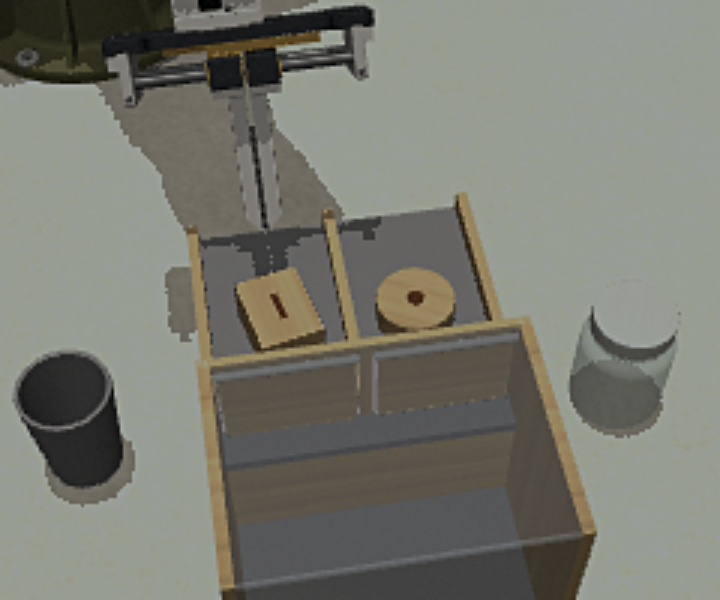

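The projected tip falls on the fingertips at (263, 226) in the zoomed view, right behind the box. I'll descend and start pushing.

Call:
{"fn": "arm_command", "kwargs": {"plan": [1,0,0,-0.075,0,1,0,0,-0.075,0,1,0.024,-0.006,-0.075,0,1,0.049,-0.012,-0.075,0,1,0.073,-0.018,-0.075,0,1,0.097,-0.024,-0.075,0,1,0.122,-0.03,-0.075,0,1,0.146,-0.036,-0.075,0,1,0.146,-0.036,-0.075,0]}}

```text
time_s: 10.7
ee_pos: [0.4212, 0.0346, 0.268]
eef_rot: [3.112, 0.61, 2.869]
force: [-1.2, -0.4, 0.0]
grip_width: 0.0004
```

Run:
```python
from plan import *
for c in("top","scene"): cv2.imwrite(f"pics/{c}2.png",vision.camera(c))
print(o['force'],need((.016,-.049,.103)),need((-.02,-.049,.103)))
im=cv2.imread("pics/scene2.png");cv2.imwrite("pics/s2.png",cv2.resize(im[80:280,200:440],None,fx=3,fy=3))
```

```text
t 10.7 tip lane [-0.0745 -0.0488  0.105 ] lean az -12.6 lean 35.0 ydir 75.4 0.024 want -13.6 76.4
[-1.22500911 -0.40411637  0.01862934] [ 0.22  -0.054 -0.005] [ 0.132 -0.033 -0.005]
```

View pics/s2.png

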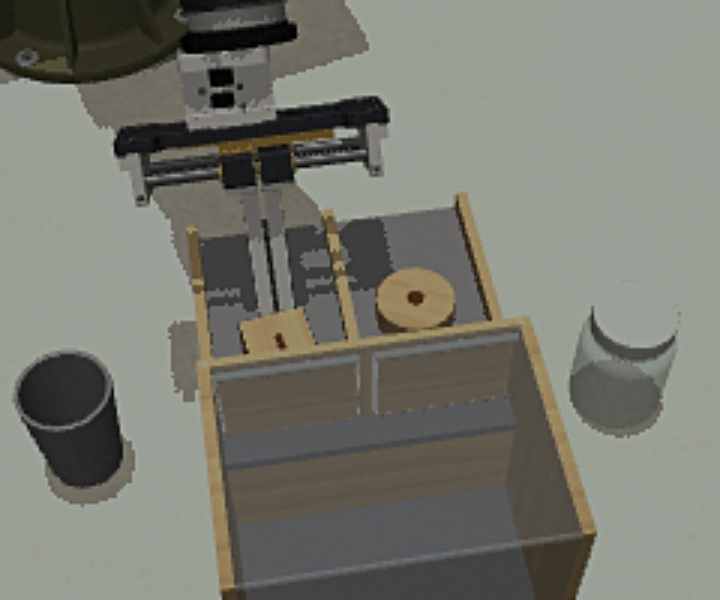

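The box has squared up to the lane. I'll push it into the doorway.

Call:
{"fn": "arm_command", "kwargs": {"plan": [1,0.024,-0.006,0,0,1,0.048,-0.012,0,0,1,0.072,-0.018,0,0,1,0.096,-0.024,0,0,1,0.12,-0.03,0,0,1,0.132,-0.033,0,0,1,0.132,-0.033,0,0]}}

```text
time_s: 11.5
ee_pos: [0.4735, 0.0215, 0.2679]
eef_rot: [3.112, 0.61, 2.869]
force: [0.0, 0.1, -0.3]
grip_width: 0.0001
```

Run:
```python
from plan import *
for c in("top","scene"): cv2.imwrite(f"pics/{c}3.png",vision.camera(c))
print(o['force'],need((.016,-.049,.104)))
im=cv2.imread("pics/scene3.png");cv2.imwrite("pics/s3.png",cv2.resize(im[80:280,200:440],None,fx=3,fy=3))
```

```text
t 11.5 tip lane [-0.0207 -0.0492  0.1048] lean az -12.6 lean 35.0 ydir 75.4 0.024 want -13.6 76.4
[ 0.03016522  0.06431773 -0.25652274] [ 0.089 -0.021 -0.002]
```

View pics/s3.png

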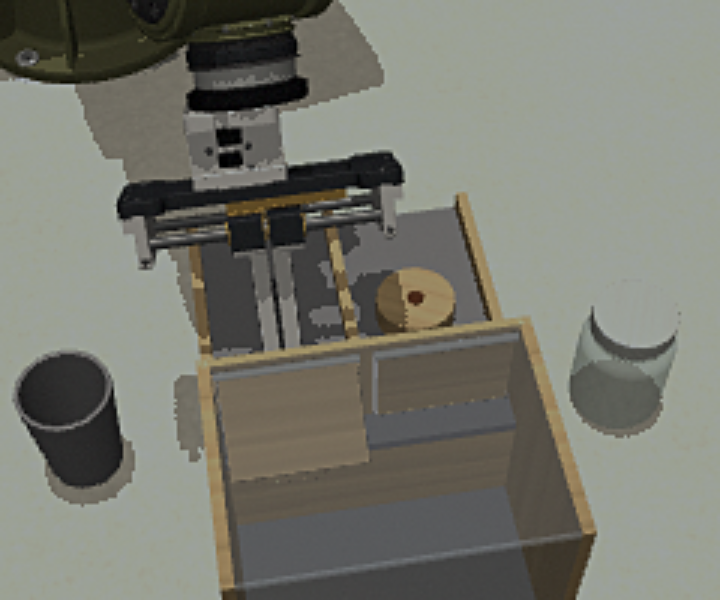

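The right flap is swung open over the box. Next I'll push it over the sill.

Call:
{"fn": "arm_command", "kwargs": {"plan": [1,0.024,-0.006,0,0,1,0.048,-0.012,0,0,1,0.072,-0.018,0,0,1,0.089,-0.021,0,0,1,0.089,-0.021,0,0,1,0.089,-0.021,0,0]}}

```text
time_s: 12.2
ee_pos: [0.5086, 0.0132, 0.2678]
eef_rot: [3.112, 0.609, 2.869]
force: [0.1, 0.1, -0.5]
grip_width: 0.0003
```

Run:
```python
from plan import *
for c in("top","scene"): cv2.imwrite(f"pics/{c}4.png",vision.camera(c))
print(o['force'],need((.016,-.049,.104)))
im=cv2.imread("pics/scene4.png");cv2.imwrite("pics/s4.png",cv2.resize(im[80:280,200:440],None,fx=3,fy=3))
```

```text
t 12.2 tip lane [ 0.0153 -0.049   0.1047] lean az -12.6 lean 34.9 ydir 75.4 0.024 want -13.6 76.4
[ 0.11378127  0.10285799 -0.45407927] [ 0.002 -0.001 -0.002]
```

View pics/s4.png

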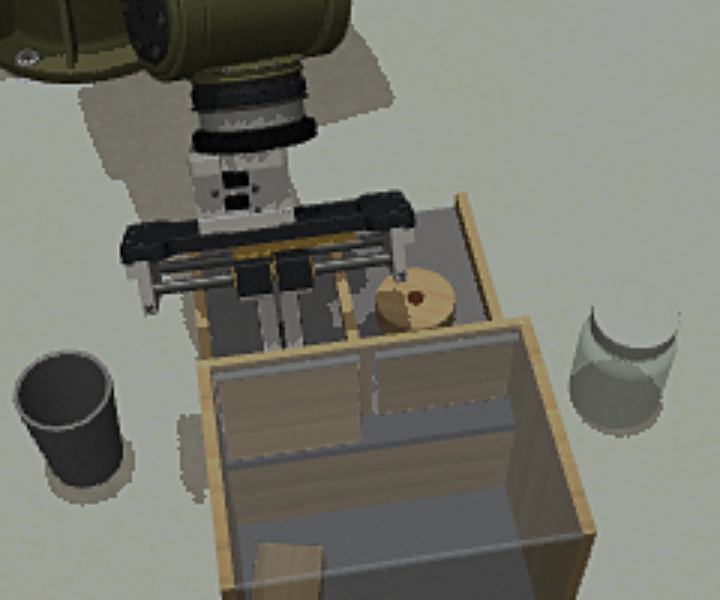

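The box is in the bin, at about (288, 575) in the zoomed view. I'll draw the fingers back out.

Call:
{"fn": "arm_command", "kwargs": {"plan": [1,-0.05,0.012,0,0,1,-0.12,0.029,0,0,1,-0.2,0.048,0,0,1,-0.3,0.073,0,0,1,-0.36,0.087,0,0,1,-0.36,0.087,0.1,0,1,-0.36,0.087,0.2,0,1,-0.36,0.087,0.25,0,1,-0.36,0.087,0.25,0,1,-0.36,0.087,0.25,0,1,-0.36,0.087,0.25,0,1,-0.36,0.087,0.25,0,1,-0.36,0.087,0.25,0,1,-0.36,0.087,0.25,0,1,-0.36,0.087,0.25,0,1,-0.36,0.087,0.25,0,1,-0.36,0.087,0.25,0,1,-0.36,0.087,0.25,0,1,-0.36,0.087,0.25,0,1,-0.36,0.087,0.25,0]}}

```text
time_s: 14.3
ee_pos: [0.3646, 0.0481, 0.368]
eef_rot: [3.112, 0.61, 2.869]
force: [0.2, 0.0, -0.2]
grip_width: 0.0007
```

Call:
{"fn": "arm_command", "kwargs": {"plan": [1,0,0,0,0,1,0,0,0,0,1,0,0,0,0,1,0,0,0,0,1,0,0,0,0,1,0,0,0,0,1,0,0,0,0,1,0,0,0,0,1,0,0,0,0,1,0,0,0,0,1,0,0,0,0,1,0,0,0,0,1,0,0,0,0,1,0,0,0,0,1,0,0,0,0]}}

```text
time_s: 15.8
ee_pos: [0.3646, 0.0481, 0.368]
eef_rot: [3.112, 0.61, 2.87]
force: [-0.2, 0.4, -0.2]
grip_width: 0.0003
```

Run:
```python
from plan import *
for c in("top","scene"): cv2.imwrite(f"pics/{c}5.png",vision.camera(c))
im=cv2.imread("pics/scene5.png");cv2.imwrite("pics/s5.png",cv2.resize(im[80:330,200:440],None,fx=2.4,fy=2.4))
a=cv2.imread("pics/scene0.png");d=cv2.absdiff(a,im).max(2)
for n,(r0,r1,c0,c1) in dict(flaps=(195,228,272,385),jar=(175,225,388,430),cup=(195,245,200,245),wheel=(168,190,324,354)).items(): print(n,d[r0:r1,c0:c1].mean().round(1),(d[r0:r1,c0:c1]>40).sum())
```

```text
t 15.8 tip lane [-0.1328 -0.0489  0.2049] lean az -12.6 lean 35.0 ydir 75.4 0.024 want -13.6 76.4
flaps 1.8 24
jar 1.1 0
cup 1.5 0
wheel 1.2 0
```

View pics/s5.png

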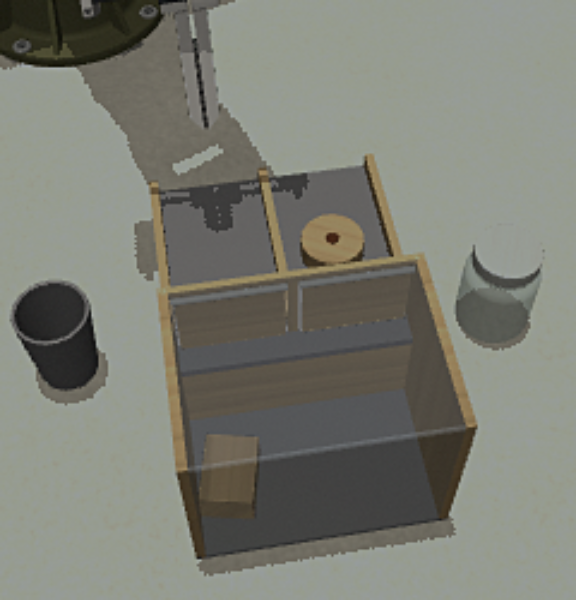

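The box lies flat on the bin floor at about (230, 475). Both flaps hang shut, and the wheel, jar and cup look the same as in the first picture.

```bash
python3 -c "
from station import job
print(job.hand_in())"
```

```text
the job is handed in; nothing more can be done
None
```

The little box is in the return box and the job is handed in, at about 16 s of the 35 s allowed. The hand-in gave no verdict, so this rests on my own checks.

- **Lean:** The moves can't command a tilt, so I pushed the arm repeatedly against its reach limit until the gripper leaned 35°. That lean stayed for the rest of the job.
- **Push:** With closed fingertips I pushed the box along the right lane. It squared up to the lane, opened the right flap and dropped into the bin with the tips about 15 mm past the doorway. I then drew the fingers back out and raised them clear.
- **Last checks:** In the final scene picture the box lies flat on the bin floor and both flaps look shut. Comparing with the first picture, the wheel, jar and cup areas showed no change. The flap area differed in 24 pixels, which I did not look into. The force on the tool stayed near zero (1–3 N at most) in every reading.
- **Disagreements:** The scene-camera network misplaced the jar, and in the top view the return box points scattered by 2–3 pixels. I used edges read from the top picture for the lane's position and angle instead. I also asked for the box outline from the top view, but it returned nothing because the arm was in the way.

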